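Set the aperture wheel of the square light base

ROBOT

A 6-joint arm with a two-finger parallel gripper is mounted at the origin on the work surface. World frame = base frame: x ahead of the robot, y to its left, z up, the work surface at z = 0. Lengths are in mm, angles in rad, forces in N, time in s.
With the tool pointing down it reaches from about 350 to 875 mm from the base axis. Payload 4.2 kg.
Tool frame: the origin (TCP) lies midway between the tips of the shut fingers; the grasp point (between the pads) lies 19 mm behind it; z points along the fingers, y is the direction in which the jaws open and shut (so a half turn about z gives the same grasp; the last joint's range is limited). The gripper opens to 85 mm and grips with 20 to 120 N. Pads are 22 mm wide; open, the fingers measure 114 mm over their backs; the gripper's body (76 mm by 85 mm) begins 54 mm behind the grasp point. The pads swing forward as they close: fully open they stand 13 mm farther back than shut.
Start: joints at [1.511, 0.385, 0.008, 0, -1.194, -0.259], TCP at [195.859, 593.497, 231.312] pointing down, gripper open.
Joint ranges: [-3.14, 3.14], [-1.21, 2.06], [-1.07, 1.41], [-3.16, 2.05], [-2.99, -0.16], [-3.1, 3.1]. Speed limits (rad/s): [2.79, 2.79, 3.14, 3.14, 3.14, 3.14].

INTERFACE

Orientations are given as a unit quaternion [x, y, z, w].
In Python, from bench import read_state, get_image, job_done, search_frame, regions_of gives the robot as it stands.
- The arm moves only by the tool servo_tool, never from a script. Its arguments are lists of equal length, an entry for each row: "turn": the turn, a rotation vector about the world's x, y, z in rad, a list of three; "dp": the shift along the world's x, y, z in m, a list of three; "fingers": the finger opening in m, from 0 to 0.0854. In form: {"turn": [[rx, ry, rz], ...], "dp": [[tx, ty, tz], ...], "fingers": [fingers, ...]}. A call has exactly 5 rows; each row shifts and turns the pose as measured when the row begins; what a row does not reach is not made up. A row lasts 1/8 s, in which the tool goes at most 62.5 mm and 10.7 degrees, less where a joint would pass 70% of its speed; a pose out of reach is approached as far as the arm can. A call is refused whole if a number of a shift passes 0.0625 or a number of a turn 0.188, either way. A call with a gripper value outside its range is refused whole. The fingers move at their own pace and stop on an object; the grip force is fixed at half the most. Time passes only in rows, so rows that do not move let the fingers close, or fill a call up. It gives the time, the measured TCP pose, the force and the opening at its end, in the units of the state.
- read_state(): the state, without advancing time (a new reading comes with each control period).
- get_image(name): name is "scene" or "top"; returns a dict with "img" (480x640x3 uint8, red, green, blue), "vfov" (degrees; the focal length in pixels is half the picture's height over the tangent of half this angle, whatever the lens; pixels are square), "cx", "cy" (the principal point, pixels), "world_from_camera" (4x4, takes a point from camera to world coordinates). Camera axes: x right, y down, z forward; pixel columns grow to the right and rows downward; lengths in mm; the calibration is good to about 2 mm. A picture is of the moment at which its call begins. There is no depth.
- job_done(): hands the job in, once; it reports no verdict.
Trained networks look in the newest picture that a camera, given by its name, has taken for a name from the list of things; names that differ only in an ending like _2 or _b are one class to them, and where a whole thing is asked for, a point or a joint stands for the part that bears it (a point fixed in the world has none). Each returns a list of dicts, best first, with "score" (0 to 1); they miss things now and then, are a little off and sometimes report something else, mostly with a low value. They report only what shows in the picture. A call takes as long as a camera call.
- search_frame(query, camera): "box" ([left, top, width, height] in pixels, round what is visible of it).
- regions_of(query, camera): "region" (480x640 bool, what is visible of it) and "box" ([left, top, width, height] in pixels, round what is visible of it).
The state is a dict: "clock": time; "joints": joint angles; "joint_vel": joint speeds; "joint_efforts": joint torques, N m; "position": TCP position; "ee_rot": TCP orientation; "contact_force": force on the tool from outside, world axes, zero at the start; "wrist_torque": the same for the moment, N m; "gripper_width": finger opening in mm.
Only numpy, scipy, OpenCV 4.12 (cv2) and the standard library are available. Lean on these libraries where they do the work, as an engineer would, in place of code of your own. Each camera call takes 0.05 s, during which the arm holds its last target. There are 200 camera calls.

TASK

On the bench stand two specimen light bases with aperture wheels, one with a square housing and one with a round housing. Take the grip bar of the square one's wheel and turn it until the narrow slot is in the middle of its window, then let go. Do not turn the wheel of the round one.

Things in the scene. Friction and masses are not known exactly. Their poses are not given: they have to be found in the camera images.
- square_wheel (a joint): Flat aluminium wheel (170 mm across, top 42 mm up, vertical axis, 0.06 N m friction, no detents, stays put) on the fixed grey SQUARE base (200 x 200 x 34 mm). Six black apertures 64 mm from the axis; only one is a slot (radial, 24 x 7 mm). 0 = slot mid-window; positive = slot is counter-clockwise of the window seen from above; starts at 0.55 to 1.35 rad, can travel -3.1 to 3.1.
- square_grip (a point): On the square base's wheel axis, 68 mm above the bench, in the grey grip bar standing on the disc. Bar: 56 mm long along this point's x axis, 14 mm wide, top 80 mm above the bench; it turns with the wheel. A hub 40 mm across, 4 mm high, is round its foot. z is up. The slot lies 0.70 rad clockwise of this point's +x, seen from above.
- square_window (a point): Middle of the square base's window, level with the wheel's top (42 mm above the bench), 64 mm from the axis; x points radially outward. Opening 28 mm (radial) x 40 mm in a fixed dark steel frame 52 mm wide that spans 44 to 97 mm from the axis, its top 48 mm above the bench.
- round_slot (a point): Middle of the slot on the other base's wheel, the one with the ROUND grey housing (200 mm across); wheel, apertures, bar and window are like the square one's. It lies 64 mm from that wheel's axis, 42 mm above the bench. Leave this wheel as it is.

How it is judged (in metres and radians):
At the end, for the whole second after the job is handed in: The slot of the square base's wheel stands in its window, within 0.22 rad (12.6 degrees, 14 mm at the slot) of the middle, and the wheel is at rest; the round base's wheel has not been turned (value of joint square_wheel between -0.22 and 0.22 rad and velocity of joint square_wheel between -0.05 and 0.05 rad/s); the robot touches nothing.
It fails at once if the wheel of the round base is turned (its slot moves more than 15 mm) (distance of round_slot from where it was at the start of the episode above 0.015 m).
It also fails if it takes over 32 s, if anything falls off the work surface, if the arm or the gripper's body presses on something with over 40 N, if the wrist force passes 120 N, or if a joint passes its speed limit or range.

## Working session

There is one attempt and no reset: what is moved stays moved. The work goes in short steps, Python scripts to look and compute and a tool call to move; the robot and the scene stay as the last step left them, time stands still between calls to the robot, and variables do not carry over. Pictures are saved under pics/ and viewed, about 8 in all and at most 12, crops included, and the job is handed in when it is done.

Besides the shell and the picture viewer there is one more tool, called after "Request:" as a command line: name --argument value ..., lists and objects as JSON in quotes. servo_tool: Moves the arm, as the interface text tells. Its arguments: {"type":"object","properties":{"turn":{"type":"array","items":{"type":"array","items":{"type":"number"}}},"dp":{"type":"array","items":{"type":"array","items":{"type":"number"}}},"fingers":{"type":"array","items":{"type":"number"}}},"required":["turn","dp","fingers"]}

```bash
mkdir -p pics; cat > h.py <<'E'
import numpy as np, cv2
from bench import *
def ray(im,u,v,z):
    f=240/np.tan(np.radians(im["vfov"])/2); T=np.array(im["world_from_camera"])
    d=T[:3,:3]@np.array([(u-im["cx"])/f,(v-im["cy"])/f,1]); o=T[:3,3]
    return o+d*(z-o[2])/d[2]
def proj(im,p):
    f=240/np.tan(np.radians(im["vfov"])/2); T=np.linalg.inv(np.array(im["world_from_camera"]))
    c=T[:3,:3]@np.array(p)+T[:3,3]; return f*c[0]/c[2]+im["cx"],f*c[1]/c[2]+im["cy"]
E
python3 - <<'E'
from h import *
for c in ("top","scene"):
    im=get_image(c); cv2.imwrite(f"pics/{c}0.png",im["img"][:,:,::-1]); print(c,im["vfov"],np.round(im["world_from_camera"],3).tolist())
    for q in ("square_wheel","square_grip","square_window","round_slot"):
        print(q,[(round(r["score"],2),np.round(r["box"]).tolist()) for r in search_frame(q,c)][:3])
s=read_state(); print(s["clock"],s["position"],s["ee_rot"])
E
```

```text
top 48.03955415778914 [[0.021, -0.995, 0.101, 482.528], [-0.999, -0.024, -0.037, 11.722], [0.04, -0.1, -0.994, 1036.063], [0.0, 0.0, 0.0, 1.0]]
square_wheel [(0.92, [347.0, 271.0, 90.0, 93.0])]
square_grip []
square_window [(0.72, [327.0, 254.0, 128.0, 124.0]), (0.59, [346.0, 268.0, 91.0, 90.0])]
round_slot [(0.6, [131.0, 218.0, 95.0, 96.0])]
scene 52.12525878638523 [[0.85, 0.376, -0.37, 855.74], [0.527, -0.583, 0.618, -480.5], [0.017, -0.72, -0.694, 632.95], [0.0, 0.0, 0.0, 1.0]]
square_wheel [(0.68, [149.0, 262.0, 111.0, 92.0])]
square_grip [(0.59, [150.0, 263.0, 112.0, 89.0])]
square_window [(0.75, [117.0, 252.0, 172.0, 140.0])]
round_slot [(0.67, [328.0, 159.0, 86.0, 61.0])]
0.5 [195.85150562 593.47512012 231.25698065] [ 9.87321320e-01 -1.58734401e-01 -2.19921145e-05  3.75389804e-05]
```

View pics/top0.png

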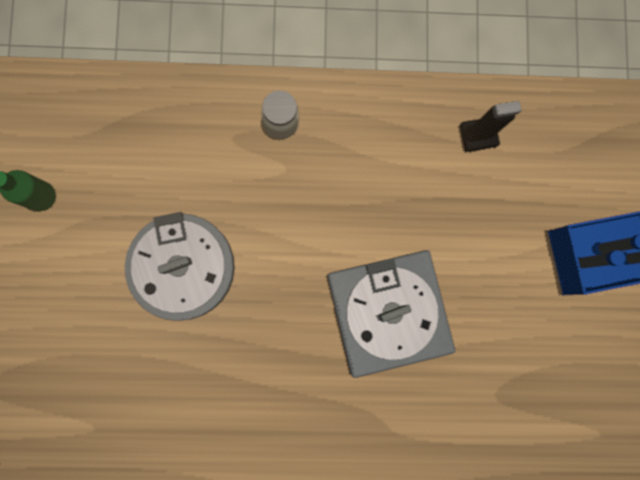

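View pics/scene0.png

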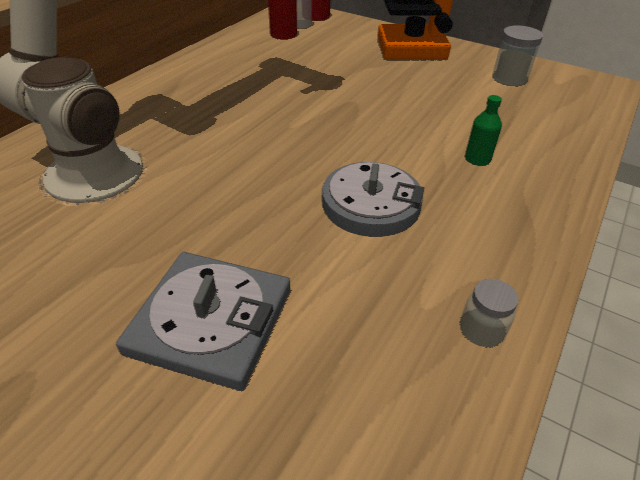

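Top view: the square base's wheel axis is near (393,313), its slot at (360,301), its window at (384,279), and the bar runs from (378,318) to (410,309). The round base is at (178,266). The scene view agrees. The slot has to turn clockwise.

```bash
python3 - <<'E'
from h import *
im=get_image("top"); g=cv2.cvtColor(im["img"],cv2.COLOR_RGB2GRAY)
def A(v): return np.arctan2(v[1],v[0])
r=regions_of("square_wheel","top")[0]; m=r["region"].astype(np.uint8)
c,_=cv2.findContours(m,0,1); c=max(c,key=cv2.contourArea); h=cv2.convexHull(c); print("ell",cv2.fitEllipse(h),r["box"])
ax=ray(im,*cv2.fitEllipse(h)[0],42); print("axis net",ax)
s=ray(im,360,301,42); w=ray(im,385,277,48); print("slot",s,"win",w)
# dark blobs
b=(g<70).astype(np.uint8); n,l,st,ce=cv2.connectedComponentsWithStats(b)
for i in range(1,n):
    x,y=ce[i]
    if 335<x<450 and 255<y<372 and st[i,4]>3: p=ray(im,x,y,42); print(st[i,4],ce[i].round(1),p.round(1),"r",np.hypot(*(p-ax)[:2]).round(1),"ang",A(p-ax).round(3))
print("bar ends", [ray(im,*e,80).round(1) for e in((378,318.5),(410,308.5))])
crop=im["img"][235:385,315:465,::-1]; cv2.imwrite("pics/c1.png",cv2.resize(crop,(600,600),interpolation=cv2.INTER_CUBIC))
im=get_image("scene"); cv2.imwrite("pics/c2.png",cv2.resize(im["img"][240:390,110:300,::-1],(760,600),interpolation=cv2.INTER_CUBIC))
E
```

```text
ell ((392.6783752441406, 313.0799560546875), (91.4920654296875, 92.20217895507812), 157.6328125) [347.4, 267.4, 92.5, 95.2]
axis net [ 467.05712133 -165.72568523   42.        ]
slot [ 487.98182012 -104.9474634    42.        ] win [ 532.96818981 -149.9671163    48.        ]
14 [367.1 267.9] [ 549.4 -117.3   42. ] r 95.5 ang 0.531
18 [385.5 278.8] [ 530.  -151.9   42. ] r 64.4 ang 0.216
4 [420.5 293.5] [ 504.2 -217.4   42. ] r 63.6 ang -0.948
20 [359.2 301.1] [ 487.8 -103.5   42. ] r 65.6 ang 1.25
43 [387.  312.8] [ 467.3 -155.1   42. ] r 10.6 ang 1.549
97 [342.8 341.5] [413.6 -74.3  42. ] r 105.9 ang 2.1
49 [425.2 324.2] [ 447.9 -226.2   42. ] r 63.5 ang -1.878
72 [366.2 335.6] [ 425.1 -117.1   42. ] r 64.2 ang 2.283
4 [399.5 347.5] [ 404.6 -178.7   42. ] r 63.8 ang -2.936
bar ends [array([ 457.6, -132.9,   80. ]), array([ 476.3, -189.9,   80. ])]
```

View pics/c1.png

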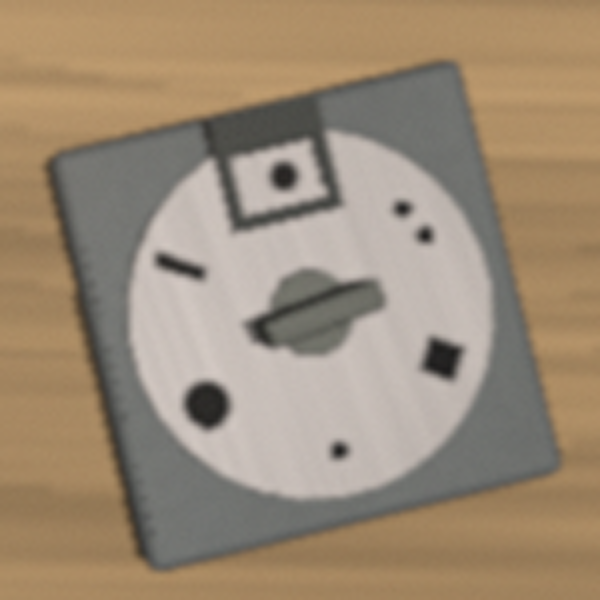

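Request:
servo_tool --turn '[[0,0,-0.065],[0,0,-0.065],[0,0,-0.065],[0,0,-0.065],[0,0,-0.065]]' --dp '[[0.02,-0.057,0],[0.02,-0.057,0],[0.02,-0.057,0],[0.02,-0.057,0],[0.02,-0.057,0]]' --fingers '[0.06,0.06,0.06,0.06,0.06]'

```text
clock: 1.27
position: [296.7, 303.9, 230.1]
ee_rot: [0.948, -0.319, 0.001, -0.001]
contact_force: [2.0, 0.5, -0.0]
gripper_width: 59.9
```

Request:
servo_tool --turn '[[0,0,-0.065],[0,0,-0.065],[0,0,-0.065],[0,0,-0.065],[0,0,-0.065]]' --dp '[[0.02,-0.057,0],[0.02,-0.057,0],[0.02,-0.057,0],[0.02,-0.057,0],[0.02,-0.057,0]]' --fingers '[0.06,0.06,0.06,0.06,0.06]'

```text
clock: 1.9
position: [398.3, 9.8, 233.1]
ee_rot: [0.882, -0.47, 0.003, -0.004]
contact_force: [0.9, 1.6, -0.8]
gripper_width: 60.1
```

Request:
servo_tool --turn '[[0,0,-0.06],[0,0,-0.06],[0,0,-0.06],[0,0,-0.05],[0,0,0]]' --dp '[[0.02,-0.05,0],[0.02,-0.05,0],[0.019,-0.05,-0.01],[0.01,-0.025,-0.03],[0,0,-0.03]]' --fingers '[0.06,0.06,0.06,0.06,0.06]'

```text
clock: 2.52
position: [472.0, -176.0, 165.5]
ee_rot: [0.818, -0.575, 0.01, -0.007]
contact_force: [-0.6, 0.6, -1.2]
gripper_width: 59.9
```

Request:
servo_tool --turn '[[0,0,0],[0,0,0],[0,0,0],[0,0,0],[0,0,0]]' --dp '[[-0.005,0.01,-0.03],[0,0,-0.02],[0,0,-0.01],[0,0,0],[0,0,0]]' --fingers '[0.06,0.06,0.06,0.06,0.06]'

```text
clock: 3.15
position: [466.8, -167.0, 103.0]
ee_rot: [0.818, -0.575, 0.009, -0.006]
contact_force: [-0.4, -0.5, -0.2]
gripper_width: 60.1
```

```bash
python3 - <<'E'
from h import *
im=get_image("scene"); print(read_state()["position"],read_state()["ee_rot"]); cv2.imwrite("pics/s2.png",cv2.resize(im["img"][200:400,90:320,::-1],(690,600),interpolation=cv2.INTER_CUBIC))
E
```

```text
[ 466.80973582 -166.94143776  103.09140781] [ 0.81775572 -0.57545582  0.00919647 -0.00644999]
```

View pics/s2.png

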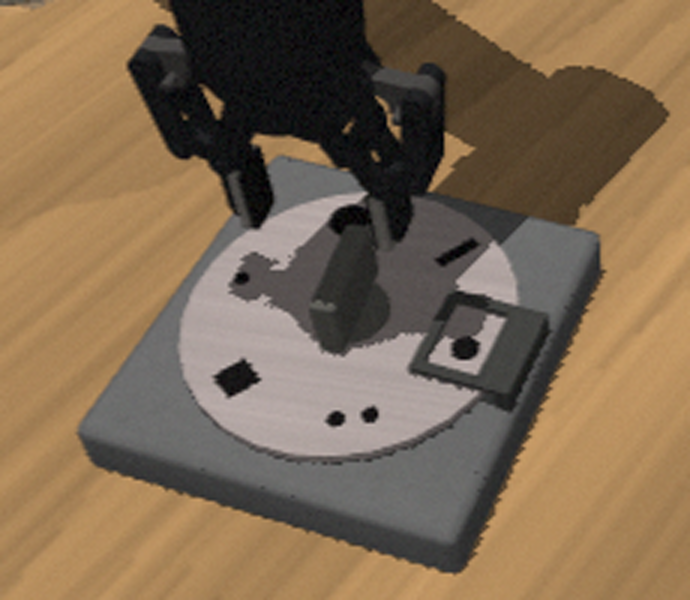

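The open fingers straddle the bar, and the jaws look square to it. Next: go down and close.

Request:
servo_tool --turn '[[0,0,0],[0,0,0],[0,0,0],[0,0,0],[0,0,0]]' --dp '[[0,0.001,-0.02],[0,0,-0.018],[0,0,-0.01],[0,0,0],[0,0,0]]' --fingers '[0.06,0.06,0.06,0.05,0.04]'

```text
clock: 3.82
position: [470.5, -166.2, 58.3]
ee_rot: [0.818, -0.575, 0.014, -0.009]
contact_force: [0.1, 0.5, -0.3]
gripper_width: 40.1
```

Request:
servo_tool --turn '[[0,0,0],[0,0,0],[0,0,0],[0,0,0],[0,0,0]]' --dp '[[0,0,0],[0,0,0],[0,0,0],[0,0,0],[0,0,0]]' --fingers '[0.03,0.02,0.01,0.005,0.005]'

```text
clock: 4.45
position: [469.5, -166.7, 59.6]
ee_rot: [0.818, -0.575, 0.013, -0.008]
contact_force: [0.1, -1.0, 1.3]
gripper_width: 12.9
```

Request:
servo_tool --turn '[[0,0,-0.1],[0,0,-0.15],[0,0,-0.15],[0,0,-0.15],[0,0,-0.15]]' --dp '[[0,0,0],[0,0,0],[0,0,0],[0,0,0],[0,0,0]]' --fingers '[0.005,0.005,0.005,0.005,0.005]'

```text
clock: 5.08
position: [467.9, -166.9, 59.6]
ee_rot: [-0.563, 0.826, -0.013, 0.001]
contact_force: [-1.7, 0.2, 1.5]
gripper_width: 12.6
```

Request:
servo_tool --turn '[[0,0,-0.1],[0,0,-0.1],[0,0,-0.07],[0,0,0],[0,0,0]]' --dp '[[0,0,0],[0,0,0],[0,0,0],[0,0,0],[0,0,0]]' --fingers '[0.005,0.005,0.005,0.005,0.005]'

```text
clock: 5.7
position: [467.3, -166.7, 59.6]
ee_rot: [-0.443, 0.897, -0.013, -0.001]
contact_force: [-1.1, -2.1, 1.8]
gripper_width: 12.6
```

```bash
python3 - <<'E'
from h import *
im=get_image("scene"); print(read_state()["position"],read_state()["ee_rot"],read_state()["wrist_torque"]); cv2.imwrite("pics/s3.png",cv2.resize(im["img"][200:400,90:320,::-1],(690,600),interpolation=cv2.INTER_CUBIC))
E
```

```text
[ 467.3147534  -166.66746      59.55571417] [-4.42636856e-01  8.96610792e-01 -1.26927474e-02 -7.71828613e-04] [ 0.06554255  0.50081309 -0.09842892]
```

View pics/s3.png

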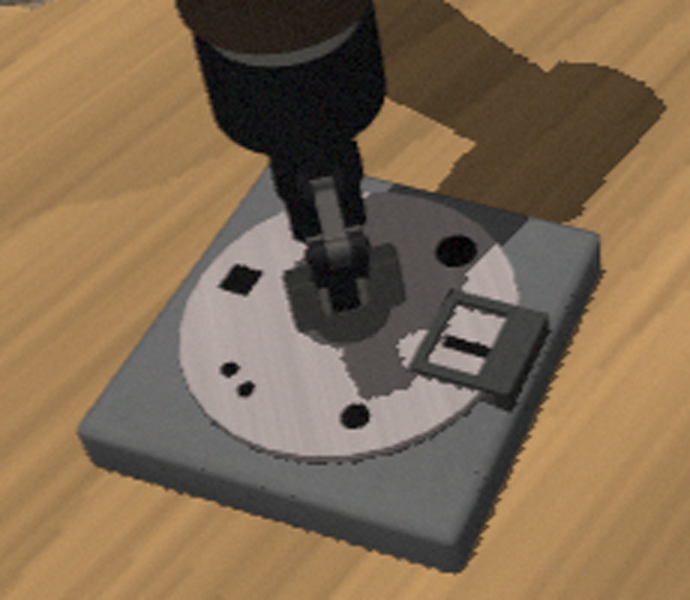

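The slot is at crop (466,346). The opening's centre is near (466,341), so the slot is within a few mm of the middle. I'll release and rise.

Request:
servo_tool --turn '[[0,0,0],[0,0,0],[0,0,0],[0,0,0],[0,0,0]]' --dp '[[0,0,0],[0,0,0],[0,0,0],[0,0,0],[0,0,0.01]]' --fingers '[0.03,0.045,0.05,0.05,0.05]'

```text
clock: 6.38
position: [468.6, -166.2, 69.6]
ee_rot: [-0.443, 0.896, -0.013, 0.0]
contact_force: [0.7, -0.4, 0.1]
gripper_width: 50.0
```

Request:
servo_tool --turn '[[0,0,0],[0,0,0],[0,0,0],[0,0,0],[0,0,0]]' --dp '[[0,0,0.03],[0,0,0.05],[0,0,0.06],[-0.02,-0.03,0.05],[-0.02,-0.05,0]]' --fingers '[0.05,0.05,0.05,0.05,0.05]'

```text
clock: 7.0
position: [428.7, -246.2, 269.9]
ee_rot: [-0.447, 0.895, -0.016, 0.002]
contact_force: [1.0, 0.7, -0.3]
gripper_width: 49.7
```

Request:
servo_tool --turn '[[0,0,0],[0,0,0],[0,0,0],[0,0,0],[0,0,0]]' --dp '[[0,-0.06,0],[0,-0.06,0],[0,-0.04,0],[0,0,0],[0,0,0]]' --fingers '[0.05,0.05,0.05,0.05,0.05]'

```text
clock: 7.62
position: [426.0, -412.9, 275.3]
ee_rot: [-0.445, 0.895, -0.019, 0.005]
contact_force: [-0.1, 0.1, 0.9]
gripper_width: 50.1
```

```bash
python3 - <<'E'
from h import *
im=get_image("top"); s=read_state(); print(s["clock"],s["position"],s["contact_force"],np.abs(s["joint_vel"]).max())
g=cv2.cvtColor(im["img"],cv2.COLOR_RGB2GRAY); ax=np.array([467,-165.7,42])
n,l,st,ce=cv2.connectedComponentsWithStats((g<70).astype(np.uint8))
for i in range(1,n):
    x,y=ce[i]
    if 335<x<450 and 255<y<372 and st[i,4]>3: p=ray(im,x,y,42)-ax; print(st[i,4],ce[i].round(1),np.hypot(*p[:2]).round(1),np.arctan2(p[1],p[0]).round(3))
a=im["img"][235:385,315:465,::-1]; b=im["img"][190:340,105:255,::-1]
cv2.imwrite("pics/c4.png",cv2.resize(np.hstack([a,b]),(800,400),interpolation=cv2.INTER_CUBIC))
E
```

```text
7.675 [ 426.08875483 -412.63465765  275.38933109] [ 0.48575538  0.71157246 -1.10740811] 0.015188036113081099
7 [366.6 267.3] 97.0 0.533
79 [394.6 282.6] 56.3 -0.059
15 [385.2 279.7] 63.0 0.23
551 [441.7 316.6] 91.4 -1.621
48 [417.6 289.6] 64.0 -0.81
70 [359.3 301.8] 65.1 1.266
301 [395.9 314.4] 6.5 -1.938
11 [335.8 313.4] 105.1 1.595
16 [426.5 319.5] 63.8 -1.736
898 [374.5 365. ] 100.2 2.808
15 [423.9 327.5] 63.3 -1.981
87 [399.9 347. ] 63.0 -2.922
```

View pics/c4.png

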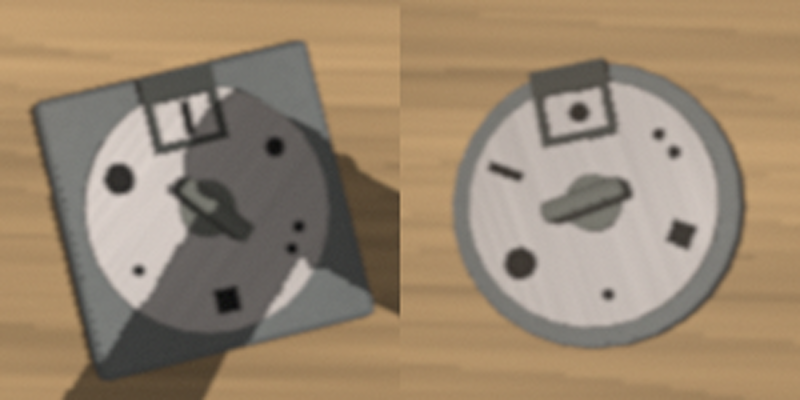

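The slot (crop (187,117)) sits mid-window at 0.23 rad, and the window is at about 0.22–0.26 rad. The round wheel is unchanged and the arm is clear.

```bash
python3 -c "from bench import job_done; print(job_done())"
```

```text
the job is handed in; nothing more can be done
None
```

I gripped the bar of the square base's wheel, turned it about 0.98 rad clockwise, let go and moved the arm clear. I handed the job in at about 7.7 s; it gave no verdict.

- **Slot position:** the last top picture shows the slot at 0.23 rad around the axis. I put the window's middle at 0.22 to 0.26 rad, so the error is about 0.03 rad against the allowed 0.22.
- **Round base:** by eye its wheel looks unchanged; I did not measure its slot's movement.
- **Robot:** it was essentially still and touching nothing, with about 1 N of sensor noise.

No check failed. The two window estimates, from the base's edges and from the opening, differed by about 0.04 rad.

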